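# Slide the relief plaque under the hold-down bridge

## Task

Push the pale carved wooden plaque along the bench with the fingertips, under the low bridge of the dark wooden hold-down fixture, until its far edge rests square against the stop bar behind the bridge, then leave it there. Only push it: do not grasp it, lift it or tip it, and leave the mallet, the gouge and the offcut where they are.

Things in the scene. Friction and masses are not known exactly. Their poses are not given: they have to be found in the camera images.
- plaque: Loose pale wooden plaque, to be pushed; 0.1-0.25 kg, wood friction. Board 150 (x) by 90 (y) by 10 mm at z 8 to 18 mm on two runners (x -45 to 45, y +-28, 8 high); ends overhang 30 mm, so pressing down on one tips it. Rosettes up to 8 mm high on its near part (x -66 to -26), facing the robot, stay in front of the bridge. Origin: underside centre, on the bench; +x: the end that goes in first; z up.
- fixture: Dark wood fixture, fixed. Origin on the bench under the bridge's middle; +x: push-in direction, z up. Bridge bar: x -15 to 15, y +-75, z 23 to 43 mm (5 mm over the 18 mm board). Cheeks: y 51 to 75 either side, x -15 to 90, 23 high: a 102 mm wide passage, flared to 130 at x -40. Stop bar: x 70 to 90, 30 high. Plaque home: origin x = -5. It starts before it, up to 35 mm aside, 0.35 rad askew.
- stop_face (a point): Middle of the stop bar's face that the plaque's far edge must rest against: fixture x = 70, y = 0, z = 13 mm. Same axes as the fixture.
- far_edge (a point): Middle of the plaque's far edge (plaque x = +75, y = 0, z = 13 mm), the edge that goes under the bridge.
- near_edge (a point): Middle of the plaque's near edge (plaque x = -75, y = 0, z = 13 mm), the edge to push; upright face from z = 8 to 18 mm, 90 mm wide.
- mallet: Bystander: round wooden carver's mallet standing upright on its head, 72 mm across, 127 mm tall; origin centre of its underside. Left (+y) of the fixture.
- gouge: Bystander: carving gouge lying on the bench, 215 mm long along its x (x = -100 to +115), up to 26 mm wide and 24 mm high; origin on the bench under the ferrule. Right (-y) of the plaque.
- offcut: Bystander: pale wooden offcut block 60 by 45 by 40 mm; origin centre of its underside. Left (+y) of the plaque.

How it is judged:
By the outcome, as a careful person would: the job done as asked, in the order asked, and still so for the second after the job is handed in, with the robot touching nothing.
It also fails if it takes over 72 s, if anything falls off the work surface, if the arm or the gripper's body presses on something with over 40 N, if the wrist force passes 120 N, or if a joint passes its speed limit or range.

## Robot

A 7-joint arm with a two-finger parallel gripper is mounted at the origin on the work surface. World frame = base frame: x ahead of the robot, y to its left, z up, the work surface at z = 0. Lengths are in mm, angles in rad, forces in N, time in s.
With the tool pointing down it reaches from about 425 to 925 mm from the base axis. Payload 6.8 kg.
Tool frame: the origin (TCP) lies on the front face of the gripper's body, between the roots of the fingers; the fingertips stand 80 mm ahead of it and the grasp point (between the pads) lies env.grip_depth ahead of it (env.grip_depth is the distance from the TCP to the grasp point, in mm); z points along the fingers, y is the line along which they close (so a half turn about z gives the same grasp; the last joint's range is limited). The gripper opens to 88 mm and grips with 3 to 60 N. Pads are 20 mm wide; open, the fingers measure 115 mm over their backs; the gripper's body (75 mm by 178 mm) begins 61 mm behind the grasp point.
Start: joints at [-0.108, 0.477, 0.022, 1.555, -0.011, 1.109, -0.083], TCP at [675.015, 0.006, 302.664] pointing down, gripper open.
Joint ranges: [-2.96, 2.96], [-0.34, 2.1], [-1.41, 1.46], [0.24, 2.44], [-1.37, 4.51], [0.17, 1.92], [-2.96, 2.96]. Speed limits (rad/s): [2.39, 2.39, 3.14, 3.14, 3.14, 3.14, 3.14].

## Interface

Orientations are given as [roll, pitch, yaw] about the fixed x, y, z axes, in that order (R = Rz(yaw) Ry(pitch) Rx(roll)).
In Python, from rig import env, optics, sign_off, current_time, current_q, current_joint_vel, current_effort, current_position, current_tcp_rot, current_contact_force, current_ft_torque, current_opening, current_gripper_force gives the robot as it stands. Calls block until the motion is done:
- env.move_ptp(position, orientation): joint-space move of the TCP to a pose.
- env.line_to(position, velocity=150, frame=None, until_force=None): straight line of the TCP; frame=None keeps the orientation; velocity is the mean speed in mm/s. With until_force (N) it stops when the force on the tool has changed by that much, and returns True; else False.
- env.goto_joints(angles): joint-space move.
- env.command_gripper(opening, squeeze=None): opening from 0.0 (shut) to 1.0 (fully open); squeeze is the grip in N (None keeps the last); returns when the fingers have stopped.
- env.pause(seconds).
- env.solve_ik(position, orientation): joint angles nearest the present ones, or None.
- optics.read_camera(name): name is "scene" or "side" or "wrist"; returns a dict with "pixels" (420x560x3 uint8, blue, green, red), "depth" (420x560 float32, mm along the optical axis (not along the pixel's ray), 0 where there is no reading), "intrinsics" (3x3 intrinsics, pixels), "dist" ([k1, k2, p1, p2, k3] as OpenCV has them; the pictures are not rectified), "R" (3x3) and "t" (3): a world point X has camera coordinates R X + t. Camera axes: x right, y down, z forward; pixel columns grow to the right and rows downward; lengths in mm; the calibration is good to about 2 mm. A picture is of the moment at which its call begins.
A pose or a line that the arm cannot do raises env.IKError and nothing moves.
- sign_off(): hands the job in; it is judged then, once.
Trained networks look in the newest picture that a camera, given by its name, has taken for a name from the list of things; names that differ only in an ending like _2 or _b are one class to them, and where a whole thing is asked for, a point or a joint stands for the part that bears it (a point fixed in the world has none). Each returns a list of dicts, best first, with "p" (0 to 1); they miss things now and then, are a little off and sometimes report something else, mostly with a low value. They report only what shows in the picture. A call takes as long as a camera call.
- optics.recognise(camera, query): "location" ([column, row] in pixels, amid what is visible of it).
- optics.regions_of(camera, query): "pixels" (420x560 bool, what is visible of it) and "location" ([column, row] in pixels, amid what is visible of it).
Readings, each from a call of its own:
- current_time(): time.
- current_q(): joint angles.
- current_joint_vel(): joint speeds.
- current_effort(): joint torques, N m.
- current_position(): TCP position.
- current_tcp_rot(): TCP orientation.
- current_contact_force(): force on the tool from outside, world axes, zero at the start.
- current_ft_torque(): the same for the moment, N m.
- current_opening(): opening from 0.0 (shut) to 1.0 (fully open).
- current_gripper_force(): force on a finger pad.
Only numpy, scipy, OpenCV 4.12 (cv2) and the standard library are available. Lean on these libraries where they do the work, as an engineer would, in place of code of your own. Each camera call takes 0.05 s, during which the arm holds its last target. There are 200 camera calls.

## Working session

There is one attempt and no reset: what is moved stays moved. The work goes in short steps, each a Python script; the robot and the scene stay as the last script left them, time stands still between calls to the robot, and variables do not carry over. Pictures are saved under pics/ and viewed, at most 10 in all, crops included, and the job is handed in when it is done.

```bash
ls; mkdir -p pics; cat > h.py <<'E'
import numpy as np, cv2
from rig import *
def cloud(c, mask=None):
    d=c["depth"]; m=(d>0) if mask is None else (mask&(d>0))
    v,u=np.nonzero(m); z=d[v,u].astype(float)
    n=cv2.undistortPoints(np.stack([u,v],1).astype(np.float64).reshape(-1,1,2),c["intrinsics"],c["dist"]).reshape(-1,2)
    P=np.c_[n*z[:,None],z]
    return (P-c["t"])@c["R"], u, v   # R^T (P-t)
E
python3 - <<'E'
from h import *
ims=[]
for n in ["scene","side","wrist"]:
    c=optics.read_camera(n); im=c["pixels"].copy()
    print(n,"cam at",(-c["R"].T@c["t"]).round())
    for q in ["plaque","fixture","mallet","gouge","offcut"]:
        r=optics.regions_of(n,q)
        for x in r[:2]:
            P,_,_=cloud(c,x["pixels"])
            print(q,round(x["p"],2),np.round(x["location"]),x["pixels"].sum(),np.median(P,0).round() if len(P) else None, np.percentile(P,[2,98],axis=0).round().tolist() if len(P) else None)
    cv2.imwrite(f"pics/{n}0.png",im)
    np.savez(f"{n}0.npz",**c)
E
```

```text
pics
rig.py
scene cam at [1152.  486.  720.]
plaque 0.59 [348. 225.] 1572 [518. 166.  17.] [[441.0, 106.0, 11.0], [586.0, 220.0, 24.0]]
fixture 0.77 [286. 258.] 2300 [725. 132.  28.] [[668.0, 46.0, 4.0], [785.0, 195.0, 48.0]]
mallet 0.67 [382. 278.] 1194 [641. 321.  61.] [[609.0, 286.0, 5.0], [661.0, 346.0, 124.0]]
gouge 0.67 [270. 173.] 389 [ 496. -134.   15.] [[409.0, -154.0, -1.0], [613.0, -118.0, 24.0]]
offcut 0.57 [416. 265.] 704 [528. 364.  37.] [[490.0, 330.0, 3.0], [551.0, 394.0, 41.0]]
side cam at [141. 730. 706.]
plaque 0.65 [279. 267.] 2066 [501. 168.  18.] [[429.0, 109.0, 11.0], [579.0, 223.0, 25.0]]
fixture 0.83 [216. 216.] 2011 [699. 131.  27.] [[651.0, 48.0, 0.0], [776.0, 194.0, 49.0]]
mallet 0.96 [190. 274.] 1422 [612. 325.  61.] [[589.0, 250.0, -1.0], [676.0, 348.0, 126.0]]
mallet 0.68 [224. 321.] 936 [505. 367.  38.] [[477.0, 335.0, 5.0], [537.0, 393.0, 42.0]]
gouge 0.81 [358. 205.] 455 [ 466. -135.   16.] [[402.0, -149.0, -1.0], [603.0, -120.0, 24.0]]
offcut 0.93 [223. 318.] 876 [505. 367.  39.] [[477.0, 335.0, 6.0], [536.0, 392.0, 42.0]]
wrist cam at [675.  66. 385.]
plaque 0.63 [136.  58.] 10973 [510. 162.  18.] [[436.0, 105.0, 15.0], [583.0, 214.0, 25.0]]
fixture 0.71 [303.  83.] 10012 [713. 128.  30.] [[661.0, 44.0, 1.0], [779.0, 190.0, 50.0]]
gouge 0.77 [219. 290.] 334 [ 596. -127.   14.] [[564.0, -134.0, 11.0], [615.0, -118.0, 17.0]]
```

View pics/wrist0.png

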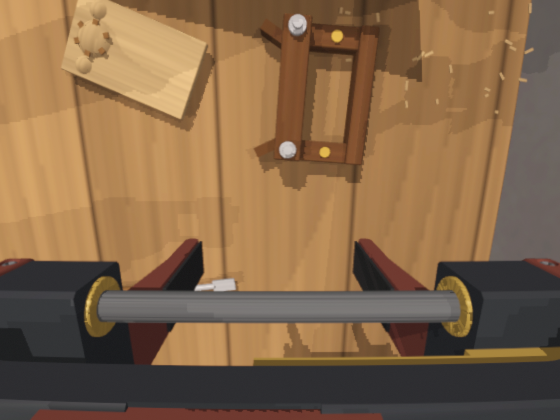

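View pics/side0.png

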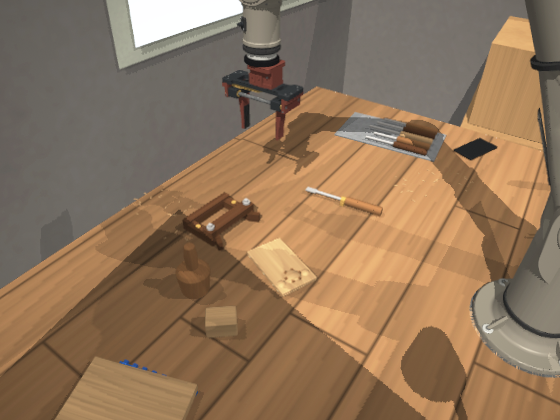

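```bash
cat >> h.py <<'E'
def rect(P, zlo, zhi):
    Q=P[(P[:,2]>zlo)&(P[:,2]<zhi),:2].astype(np.float32)
    med=np.median(Q,0); Q=Q[np.linalg.norm(Q-med,axis=1)<110]
    # clean by rasterising at 1.5 mm and opening
    o=med-150; g=np.zeros((300,300),np.uint8)
    ij=((Q-o)/1.).astype(int); g[ij[:,1],ij[:,0]]=255
    g=cv2.morphologyEx(g,cv2.MORPH_CLOSE,np.ones((7,7))); g=cv2.morphologyEx(g,cv2.MORPH_OPEN,np.ones((9,9)))
    cs=max(cv2.findContours(g,cv2.RETR_EXTERNAL,cv2.CHAIN_APPROX_NONE)[0],key=cv2.contourArea)
    (c,wh,a)=cv2.minAreaRect(cs)
    if wh[0]<wh[1]: a-=90; wh=wh[::-1]
    a=(a+90)%180-90
    return np.array(c)+o+.5, np.array(wh)+1, np.radians(a)
def look(tag):
    c=optics.read_camera("wrist"); cv2.imwrite(f"pics/{tag}.png",c["pixels"]); np.savez(f"{tag}.npz",**c)
    out={}
    for q in ["plaque","fixture"]:
        r=optics.regions_of("wrist",q)
        if r: out[q]=cloud(c,r[0]["pixels"])[0]; print(q,round(r[0]["p"],2),r[0]["pixels"].sum())
    return c,out
E
python3 - <<'E'
from h import *
print(np.round(current_tcp_rot(),3))
env.move_ptp([610,75,340],[np.pi,0,0] if False else current_tcp_rot())
c,o=look("w1")
print("cam",(-c["R"].T@c["t"]).round(),c["R"].round(2).tolist())
P=o["plaque"]; print("plaque top z",np.percentile(P[:,2],[5,50,95]), rect(P,12,30), rect(P,14,22))
F=o["fixture"]; print("fix z",np.percentile(F[:,2],[5,50,95]))
print("bridge",rect(F,37,50)); print("whole", rect(F,14,50))
E
```

```text
[ 3.142 -0.     1.571]
fixture 0.69 7255
cam [609. 142. 423.] [[1.0, 0.0, 0.0], [0.0, -0.97, 0.24], [0.0, -0.24, -0.97]]Traceback (most recent call last):
  File "<stdin>", line 6, in <module>
KeyError: 'plaque'
```

View pics/w1.png

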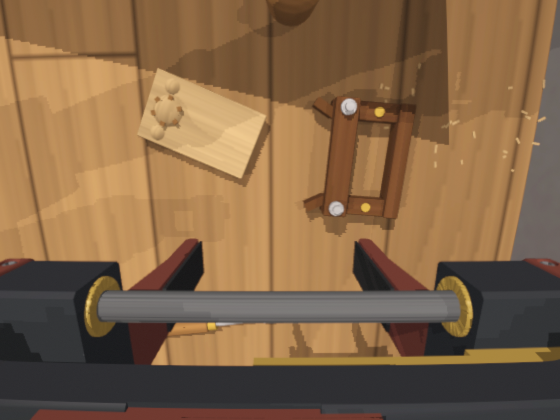

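```bash
cat >> h.py <<'E'
def near(P,c,r): return P[np.linalg.norm(P[:,:2]-c,axis=1)<r]
E
python3 - <<'E'
from h import *
c=dict(np.load("w1.npz")); m=np.zeros((420,560),bool); m[:235]=True
P=cloud(c,m)[0]
B=near(P,(505,165),140); print("bench z",np.median(B[B[:,2]<7,2]), len(B))
Q=near(P,(510,163),105); print("plaque",rect(Q,13,30)); 
T=Q[(Q[:,2]>13)&(Q[:,2]<22)]; print(np.median(T[:,2]))
R=Q[Q[:,2]>22.5]; print("rosettes",R[:,:2].mean(0) , R[:,2].max())
F=near(P,(720,125),125)
b=rect(F,38,60); print("bridge",b); print("whole",rect(F,15,60))
z=F[F[:,2]>38][:,2];print(np.median(z))
# grid centroid of everything stop bar
m_=F[(F[:,2]>26)&(F[:,2]<36)]; print("stop", rect(m_,26,36))
E
```

```text
bench z 0.06817789123166869 33840
plaque (array([508.25424194, 162.01445007]), array([151.20240784,  92.14914703]), np.float64(-0.3968181929567497))
18.145122257454723
rosettes [466.41121539 179.97279827] 27.735604845168435
bridge (array([689.33857727, 119.44527435]), array([150.80142212,  31.98101997]), np.float64(1.490966342065063))
whole (array([716.46702576, 117.53122711]), array([151.58073425, 129.28755188]), np.float64(1.4893443438031502))
43.19436055890754
stop (array([769.27854919, 113.66365051]), array([149.72680664,  22.39188004]), np.float64(1.4932820937909412))
```

```bash
cat >> h.py <<'E'
TH=-0.080; O=np.array([689.3,119.4])
def W(x,y,z):
    c,s=np.cos(TH),np.sin(TH); return [O[0]+c*x-s*y, O[1]+s*x+c*y, z]
def toF(p):
    c,s=np.cos(TH),np.sin(TH); d=np.array(p[:2])-O; return np.array([c*d[0]+s*d[1],-s*d[0]+c*d[1]])
def view(tag, guess, r=105):
    c=optics.read_camera("wrist"); cv2.imwrite(f"pics/{tag}.png",c["pixels"]); np.savez(f"{tag}.npz",**c)
    m=np.zeros((420,560),bool); m[:235]=True
    P=cloud(c,m)[0]; b=rect(near(P,guess,r),13,30)
    print("plaque F",toF(b[0]).round(1),"size",b[1].round(),"relyaw",round(b[2]-TH,3)); return b
E
python3 - <<'E'
from h import *
print(current_time())
ori=[np.pi,0,np.pi/2+TH]
env.command_gripper(0.7)
env.move_ptp(W(-193,112,180),ori)
env.line_to(W(-193,112,85),velocity=80)
print("z",current_position(),current_contact_force().round(1) if hasattr(current_contact_force(),'round') else current_contact_force())
env.line_to(W(-193,55,85),velocity=35)
print("after",current_position(),current_contact_force())
env.line_to(W(-193,75,85),velocity=60)
env.line_to(W(-193,75,180),velocity=150)
env.move_ptp([610,75,340],[np.pi,0,np.pi/2])
view("w2",W(-184,0,0)[:2])
print(current_time())
E
```

```text
1.55
z [506.18731192 246.61686775  85.49795617] [ 0.1 -1.5  0.3]
after [501.33789171 189.68092939  85.02672119] [-0.10726829  0.31157557  0.00820222]
plaque F [-171.6   -0.7] size [151.  92.] relyaw 0.001
8.525
```

View pics/w2.png

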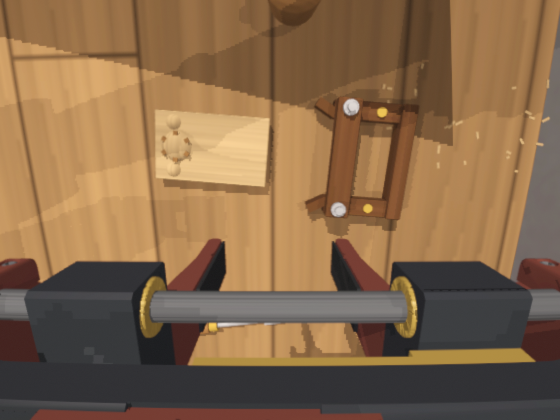

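```bash
python3 - <<'E'
from h import *
ori=[np.pi,0,TH]
env.command_gripper(0.55)
env.move_ptp(W(-274,-0.7,180),ori)
env.line_to(W(-274,-0.7,85),velocity=80)
env.line_to(W(-130,-0.3,85),velocity=40)
print(toF(current_position()),current_contact_force())
r=env.line_to(W(-97,-0.2,85),velocity=25,until_force=15)
print(r,toF(current_position()),current_contact_force())
if not r:
    r=env.line_to(W(-82,-0.2,85),velocity=10,until_force=10)
    print(r,toF(current_position()),current_contact_force())
print(current_time())
E
```

```text
[-130.10322587   -0.3033262 ] [-0.804559   -0.22800969 -0.58648738]
False [-96.95637876  -0.17736694] [-0.44741443 -0.80715042 -0.55320859]
True [-90.9367217   -0.27118926] [-0.11778828 -0.83687204  0.10980558]
17.9833
```

```bash
python3 - <<'E'
from h import *
r=env.line_to(W(-84,-0.2,85),velocity=8,until_force=15)
print(r,toF(current_position()),current_contact_force())
env.pause(0.3)
env.line_to(W(-115,-0.2,85),velocity=50)
env.line_to(W(-115,-0.2,180),velocity=150)
env.move_ptp([650,60,300],[np.pi,0,np.pi/2])
c=optics.read_camera("wrist"); cv2.imwrite("pics/w3.png",cv2.resize(c["pixels"][:260,100:500],None,fx=2,fy=2)); np.savez("w3.npz",**c)
m=np.zeros((420,560),bool); m[:230]=True
P=cloud(c,m)[0]; F=np.array([[*toF(p),p[2]] for p in P])
Q=F[(abs(F[:,1])<60)&(F[:,0]<-18)&(F[:,0]>-100)&(F[:,2]>13)]
for y in range(-46,47,4):
    s=Q[abs(Q[:,1]-y)<2]; print(y,len(s),s[:,0].min().round(1) if len(s) else None,end=' | ')
I=F[(abs(F[:,1])<49)&(F[:,0]>20)&(F[:,0]<69)]
print()
for x in range(20,72,4):
    s=I[(abs(I[:,0]-x)<2)&(abs(I[:,1])<30)]; print(x,np.median(s[:,2]).round(1) if len(s) else None,end=' | ')
for x in (-60,-50,-30,30,50):
    s=F[(abs(F[:,0]-x)<4)&(abs(F[:,1])<49)&(F[:,2]>13)&(F[:,2]<21)][:,1]
    if len(s): print(x,s.min(),s.max())
print(current_time())
E
```

```text
True [-90.11076777  -0.35759293] [ 0.42257547  0.02425293 -0.33135393]
-46 61 -79.7 | -42 167 -79.8 | -38 159 -80.1 | -34 168 -78.9 | -30 170 -79.2 | -26 171 -79.4 | -22 166 -79.6 | -18 171 -78.6 | -14 169 -78.8 | -10 169 -77.9 | -6 174 -78.0 | -2 175 -78.2 | 2 177 -78.7 | 6 178 -78.7 | 10 183 -79.0 | 14 178 -77.9 | 18 177 -78.3 | 22 185 -78.5 | 26 186 -78.7 | 30 184 -79.0 | 34 187 -79.0 | 38 185 -78.1 | 42 172 -78.3 | 46 0 None | 
20 18.3 | 24 18.2 | 28 18.0 | 32 18.1 | 36 18.1 | 40 18.2 | 44 18.2 | 48 18.2 | 52 18.2 | 56 18.2 | 60 18.0 | 64 18.1 | 68 18.1 | -60 -45.57540045889522 43.841127236546704
-50 -45.48805381507866 43.39875611341805
-30 -45.63352731634457 43.670026192061975
30 -45.550861821163224 43.212625581305275
50 -45.416807186471274 43.93999791513657
21.925
```

View pics/w3.png

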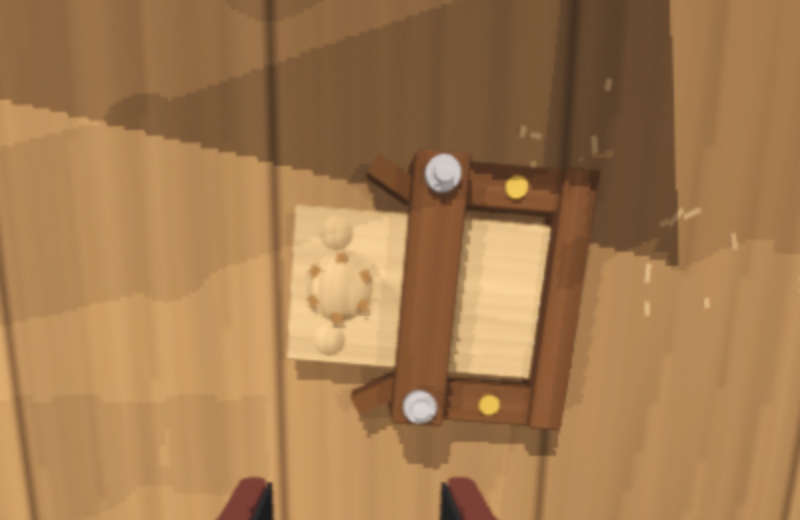

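```bash
python3 - <<'E'
from h import *
env.command_gripper(0.68)
env.move_ptp(W(-115,-0.8,180),[np.pi,0,TH])
env.line_to(W(-115,-0.8,85),velocity=80)
env.line_to(W(-94,-0.8,85),velocity=30)
r=env.line_to(W(-83,-0.8,85),velocity=6,until_force=22)
print(r,toF(current_position()),current_contact_force())
env.pause(0.3); print(current_contact_force())
env.line_to(W(-115,-0.8,85),velocity=40)
env.line_to(W(-115,-0.8,180),velocity=150)
env.move_ptp([650,60,300],[np.pi,0,np.pi/2])
c=optics.read_camera("wrist")
m=np.zeros((420,560),bool); m[:230]=True
P=cloud(c,m)[0]; F=np.array([[*toF(p),p[2]] for p in P])
Q=F[(abs(F[:,1])<44)&(F[:,0]<-18)&(F[:,0]>-100)&(F[:,2]>13)]
e=np.array([(y,Q[abs(Q[:,1]-y)<2][:,0].min()) for y in range(-40,41,4)])
print("near edge slope,x",np.polyfit(e[:,0],e[:,1],1))
s=F[(F[:,0]>50)&(F[:,0]<95)&(abs(F[:,1])<40)&(F[:,2]>24)]
e=np.array([(y,np.percentile(s[abs(s[:,1]-y)<3][:,0],1)) for y in range(-36,37,6)]); print("stop",np.polyfit(e[:,0],e[:,1],1))
g=F[(F[:,0]>50)&(F[:,0]<80)&(abs(F[:,1])<40)&(F[:,2]<14)]; print("low pts in gap",len(g))
b=cv2.resize(c["pixels"][90:225,290:410],None,fx=5,fy=4.4); cv2.imwrite("pics/w4.png",b)
print(current_time())
E
```

```text
True [-90.33367579  -0.72676558] [0.59432572 0.3975384  0.02619936]
[-0.0606173   0.45511851  0.04454311]
near edge slope,x [ 1.39040233e-02 -7.86822717e+01]
stop [3.26288469e-04 7.05520290e+01]
low pts in gap 0
30.7
```

View pics/w4.png

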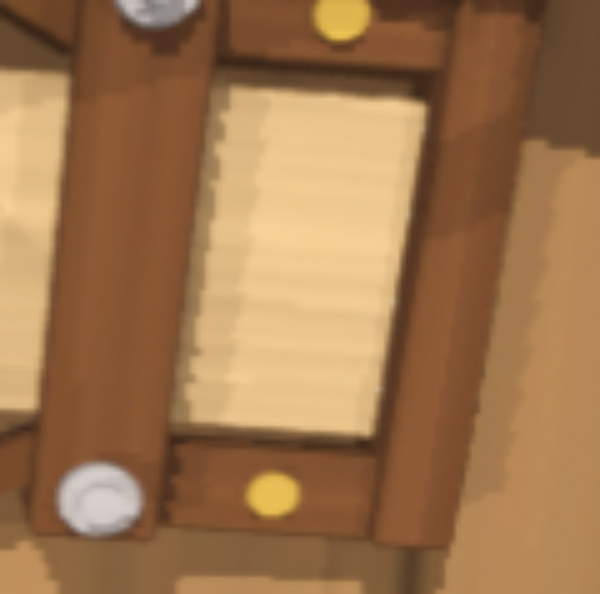

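```bash
python3 -c "
from rig import *
print(sign_off())"
```

```text
the job is handed in; nothing more can be done
None
```

The plaque was pushed under the bridge until its far edge met the stop bar, square to within about 0.01 rad by camera with no gap visible; the arm kept clear of the mallet, gouge and offcut (not re-measured afterwards), and I handed the job in just after 30.7 s.

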